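# Start the sealing plug in the test block by hand feel

### The arm

A 7-joint arm with a two-finger parallel gripper is mounted at the origin on a cart in front of the work surface, level with it; the furniture and walls round the work are solid. World frame = base frame: x ahead of the robot, y to its left, z up, the work surface at z = 0. Lengths are in m, angles in rad, forces in N, time in s.
With the tool pointing down it reaches from about 0.425 to 0.825 m from the base axis. Payload 3.6 kg.
Tool frame: the origin (TCP) lies on the centre line of the jaws, within the pads' length; the fingertips stand 19 mm ahead of it and the grasp point (between the pads) is the TCP; z points along the fingers, y is the direction in which the jaws open and shut (so a half turn about z gives the same grasp; the last joint's range is limited). The gripper opens to 93 mm and grips with 3 to 60 N. Pads are 15 mm wide; open, the fingers measure 128 mm over their backs; the gripper's body (75 mm by 188 mm) begins 65 mm behind the grasp point.
Start: joints at [1.262, 0.615, -0.013, 1.423, 0.008, 1.103, -0.04], TCP at [0.181, -0.624, 0.238] pointing down, gripper open.
Joint ranges: [-3.12, 3.12], [-0.3, 2.06], [-1.34, 1.32], [0.26, 2.42], [-1.36, 4.5], [0.01, 1.98], [-2.84, 2.84]. Speed limits (rad/s): [2.79, 2.79, 3.14, 3.14, 3.14, 3.14, 3.14].

### API

Orientations are given as a unit quaternion [w, x, y, z].
In Python, from rig import env gives the robot as it stands.
- The arm moves only by the tool arm_command, never from a script. Its argument "steps" is a list that holds one entry, the list of rows, each a list of 7 numbers: the shift along the tool's x, y, z in cm, then the turn, a rotation vector about the tool's x, y, z in degrees, then the closure in counts, from 0 (fully open) to 255 (shut). A call has 1 to 12 rows; each row is the pose to reach, as a shift and turn from the pose commanded when the call began, along the tool's axes at that moment; what a row does not reach only later rows make up. A row lasts 1/12 s, in which the tool goes at most 41.7 mm and 7.16 degrees, less where a joint would pass 70% of its speed; a pose out of reach is approached as far as the arm can. A call with a gripper value outside its range is refused whole. The fingers move at their own pace and stop on an object; the grip force is fixed at half the most. Time passes only in rows, so rows that repeat a pose let the fingers close. It gives the time, the measured TCP pose, the force and the opening at its end, in the units of the state.
- env.state(): the state, without advancing time (a new reading comes with each control period).
- env.read_camera(name): name is "scene" or "top" or "wrist"; returns a dict with "frame" (400x640x3 uint8, red, green, blue), "range_z" (400x640 float32, m along the optical axis (not along the pixel's ray), 0 where there is no reading), "mtx" (3x3 intrinsics, pixels), "world_from_camera" (4x4, takes a point from camera to world coordinates); the wrist camera has in their place "tool_from_camera" (4x4, takes a point from camera to tool coordinates, whose origin is the TCP and whose axes are the flange's). Camera axes: x right, y up, looking along -z (the intrinsics and any distortion apply to the point x, -y, -z); pixel columns grow to the right and rows downward; lengths in m; the calibration is good to about 2 mm. The wrist camera is an equidistant fisheye: a pixel r from the principal point sees the ray r / f radians off the axis. A picture is of the moment at which its call begins: read the wrist's pose just before it.
- env.finish_job(): hands the job in, once; it reports no verdict.
Trained networks look in a picture, given as the dict that the camera call returned (one of the last four; its "shot" number tells which), for a name from the list of things; names that differ only in an ending like _2 or _b are one class to them, and where a whole thing is asked for, a point or a joint stands for the part that bears it (a point fixed in the world has none). Each returns a list of dicts, best first, with "conf" (0 to 1); they miss things now and then, are a little off and sometimes report something else, mostly with a low value. They report only what shows in the picture. A call takes as long as a camera call. They do not tell look-alikes from the thing itself.
- env.recognise(picture, name): "box" ([left, top, right, bottom] in pixels, round what is visible of it).
- env.masks_of(picture, name): "region" (400x640 bool, what is visible of it) and "box" ([left, top, right, bottom] in pixels, round what is visible of it).
The state is a dict: "clock": time; "joint_positions": joint angles; "joint_velocities": joint speeds; "joint_torque": joint torques, N m; "tcp_pos": TCP position; "tool_rot": TCP orientation; "wrist_force": force on the tool from outside, world axes, zero at the start; "torque": the same for the moment, N m; "finger_gap": opening from 0.0 (shut) to 1.0 (fully open).
Only numpy, scipy, OpenCV 4.12 (cv2) and the standard library are available. Lean on these libraries where they do the work, as an engineer would, in place of code of your own. Each camera call takes 0.05 s, during which the arm holds its last target.

### The job

Take the square-headed plug with the slot across its head out of the steel bin and set it upright in the threaded bush of the test block, with the slot in line with the scribed line on the block. Turn it backward (anticlockwise from above) until you feel it drop into the thread and stop there, then forward (clockwise) one full turn to start it; never turn it forward before it has dropped. Finish while still gripping the head so the started plug stays held, and leave the other parts alone.

Things in the scene. Friction and masses are not known exactly. Their poses are not given: they have to be found in the camera images.
- plug: Steel plug to use, about 120 g, standing loose in the bin. Origin: centre of its lower end, z up its axis. Shank 22 mm thick from z = 0 to 40 mm, solid square head 28 x 28 mm from z = 40 to 64 mm, flats square to its x and y axes; a dark slot crosses the head's top along x. The other three plugs have a hexagon, a round and a smaller unslotted square head; centres 65 mm or more apart.
- slot_end (a point): One end of the slot, on top of the plug's head: at x = 13, y = 0, z = 64 mm in the plug's frame; axes as the plug's.
- thread_end (a point): On the plug's axis, 3.5 mm above its lower end, axes as the plug's: the level where its two thread ridges begin (undersides), one on the +x and one on the -x side; they rise from there for 150 degrees, 30 mm over the ridges. Right-hand two-start thread, 7 mm pitch: one full turn clockwise from above screws it 14 mm down.
- bin: Grey open steel bin, fixed, 165 (its x) x 155 (its y) mm, 45 mm high, wall 3 mm, floor 3 mm above the table, holding four upright plugs about 38 mm and 36 mm off its centre in x and y. Origin: centre of its underside.
- block: Aluminium test block, fixed, 90 x 90 x 40 mm, origin at the centre of its underside. In its middle a brass threaded bush with a flange 64 mm across, 3 mm high. A dark scribed line on its top, on both sides of the flange, runs along its x axis: the slot must lie along it, either way round, within 20 degrees, when the plug is set in. A short brass nipple is on the +x side.
- mouth (a point): Centre of the bush's mouth, level with the flange top, 43 mm above the block's origin, axes as the block's. Bore 32 mm, 24.4 mm between the thread ridges inside: about 1.2 mm play all round the plug, 1.4 mm play along the axis. After the drop, one turn forward brings the plug's lower end to about 28 mm below the mouth. The thread does not slip down by itself or by pushing.
- crest (a point): On the bush's axis, 5 mm below the mouth, axes as the block's: the level where the bush's ridges begin, at two hidden opposite places. Set in with the slot on the line, the plug rests with its lower end 9.5 to 11.5 mm below the mouth. Turned anticlockwise it rides up to 8.5 mm and within 30 to 90 degrees (it varies) drops 7 mm. A gripper must let it down or press lightly to feel this.
- hex_plug: Loose steel plug with hexagon head 38 mm across corners, 52 mm high, in the bin; leave alone. Origin: centre of its underside.
- knob_plug: Loose steel plug with round head 32 mm across, 50 mm high, in the bin; leave alone. Origin: centre of its underside.
- small_plug: Loose steel plug with plain square head 19 mm wide, 42 mm high, in the bin; leave alone. Origin: centre of its underside.
- grease_tin: Flat round tin, 54 x 24 mm; leave alone. Origin: centre of its underside.
- nest_blank: Milled metal block 44 x 70 x 28 mm with a round recess; leave alone. Origin: centre of its underside.
- connector_spare: Dark ribbed round connector shell, 25 mm across, 32 mm high; leave alone. Origin: centre of its underside.
- adapter: Black power adapter block, 36 x 97 x 28 mm; leave alone. Origin: centre of its underside.
- test_plug: Standing brass plug with knurled grip, 22 mm across, 32 mm high, on the bench; leave alone. Origin: centre of its underside.
- hex_key: Bent hexagon key, 132 mm long; leave alone. Origin: centre of its underside.
There are look-alikes about, which are no part of the job. What is shaped like the plug but blue or brown is not meant.

How it is judged:
On the way, in this order (a step that is already met when the one before it is completed fails the run):
1. the plug stands in the mouth of the bush on its first thread, slot in line with the scribed line (within about 23 degrees), not yet dropped (x of plug in the frame of mouth between -0.004 and 0.004 m and y of plug in the frame of mouth between -0.004 and 0.004 m and z of plug in the frame of mouth between -0.013 and -0.007 m and angle between the x axis of plug and the x axis of mouth, either way round below 0.4 rad and angle between plug's own z axis and vertical below 0.15 rad), for 0.2 s.
2. turned backward, the plug has dropped into the thread (x of plug in the frame of mouth between -0.004 and 0.004 m and y of plug in the frame of mouth between -0.004 and 0.004 m and z of plug in the frame of mouth between -0.0175 and -0.0129 m and ((y of slot_end in the frame of mouth above 0.003 m and x of slot_end in the frame of mouth above -0.01 m) or (y of slot_end in the frame of mouth below -0.003 m and x of slot_end in the frame of mouth below 0.01 m))), for 0.1 s.
At the end, for the whole second after the job is handed in: The plug is screwed one turn (within about 60 degrees) into the bush after the drop: its lower end is 25.5 to 32 mm below the mouth, within 4 mm of the bush's axis, upright within 0.15 rad and at rest, and the gripper still grips it with more than 3 N (x of plug in the frame of mouth between -0.004 and 0.004 m and y of plug in the frame of mouth between -0.004 and 0.004 m and z of plug in the frame of mouth between -0.032 and -0.0255 m and angle between plug's own z axis and vertical below 0.15 rad and contact force between the fingers and plug above 3 N and linear speed of plug below 0.02 m/s); the arm keeps its last pose, push and grip.
It fails at once if the plug is turned forward on the first thread, before it has dropped (x of plug in the frame of mouth between -0.004 and 0.004 m and y of plug in the frame of mouth between -0.004 and 0.004 m and z of plug in the frame of mouth between -0.0143 and -0.01 m and ((y of slot_end in the frame of mouth below -0.006 m and x of slot_end in the frame of mouth above 0.0065 m) or (y of slot_end in the frame of mouth above 0.006 m and x of slot_end in the frame of mouth below -0.0065 m))).
It fails at once if another part is knocked over or pushed away by more than 30 mm (distance of any of hex_plug, knob_plug, small_plug, grease_tin, nest_blank, connector_spare, adapter, test_plug, hex_key from where it was at the start of the episode above 0.03 m or angle between any of hex_plug, knob_plug, small_plug's own z axis and vertical above 0.6 rad).
It also fails if it takes over 72 s, if anything falls off the work surface, if the arm or the gripper's body presses on something with over 40 N, if the wrist force passes 120 N, or if a joint passes its speed limit or range.

## Working session

There is one attempt and no reset: what is moved stays moved. The work goes in short steps, Python scripts to look and compute and a tool call to move; the robot and the scene stay as the last step left them, time stands still between calls to the robot, and variables do not carry over. Pictures are saved under pics/ and viewed, and the job is handed in when it is done.

Besides the shell and the picture viewer there is one more tool, called after ">>>" as name([rows], argument=value, ...), one row to a line, values as JSON. arm_command: Moves the arm, as the interface text tells. Its arguments: {"type":"object","properties":{"steps":{"type":"array","items":{"type":"array","items":{"type":"array","items":{"type":"number"}}}}},"required":["steps"]}

```bash
mkdir -p pics; ls; python3 - <<'E'
from rig import env
import cv2
print(env.state())
for n in ["scene","top","wrist"]:
    p=env.read_camera(n)
    cv2.imwrite(f"pics/{n}0.png",p["frame"][:,:,::-1])
    print(n,p["mtx"].tolist(), p.get("world_from_camera",p.get("tool_from_camera")).tolist(), p["shot"],[k for k in p])
E
```

```text
pics
{'clock': 0.0, 'joint_positions': array([ 1.26247615,  0.61590783, -0.01259578,  1.42486557,  0.00815412,
        1.10339299, -0.04044064]), 'joint_velocities': array([-5.00451835e-04, -1.18238942e-03, -1.17222980e-04,  9.99120545e-04,
        1.28374982e-03,  8.37076861e-04, -2.08831229e-05]), 'joint_torque': array([-2.03651380e-04, -4.58936477e+01,  2.09036954e-01, -1.65744638e+01,
       -6.09870837e-02,  2.04709300e-02,  2.36690321e-04]), 'tcp_pos': array([ 0.18055012, -0.62366181,  0.23649962]), 'tool_rot': array([-1.24131410e-03,  9.90085466e-01,  1.40460592e-01, -2.24462413e-04]), 'wrist_force': array([0.13679614, 0.18173825, 0.26263653]), 'torque': array([0.0255476 , 0.00609628, 0.01442297]), 'finger_gap': 1.0027212149961175}
scene [[455.2427603456899, 0.0, 314.345138765196], [0.0, 455.2427603456899, 193.9957734440374], [0.0, 0.0, 1.0]] [[0.47435446874422554, 0.6842651415369917, -0.5538673614320888, -0.05534589019876209], [-0.8802184566111406, 0.37884772677543366, -0.28581439529559666, -0.27405218843962115], [0.014258563163403166, 0.6231016096869328, 0.782010918966013, 1
[... 319 characters left out ...]
 -0.018334296203666056, 0.009367718245368053, 0.08219490561375344], [0.006373185146684386, 0.15705216475688616, 0.9875697444010028, 1.3469206637536615], [0.0, 0.0, 0.0, 1.0]] 2 ['frame', 'range_z', 'mtx', 'world_from_camera', 'shot']
wrist [[309.70691628693146, 0.0, 317.48129432065144], [0.0, 309.70691628693146, 203.89601479402018], [0.0, 0.0, 1.0]] [[-8.433991559440501e-05, 0.9675219906905064, 0.25278684779287125, 0.06918534010829529], [0.9999999961692909, 7.56820824720974e-05, 4.3973158712499165e-05, -5.2861055746422636e-05], [2.341356299204046e-05, 0.2527868505332111, -0.9675219933672323, -0.1463992522600967], [0.0, 0.0, 0.0, 1.0]] 3 ['frame', 'range_z', 'mtx', 'tool_from_camera', 'shot']
```

View pics/scene0.png

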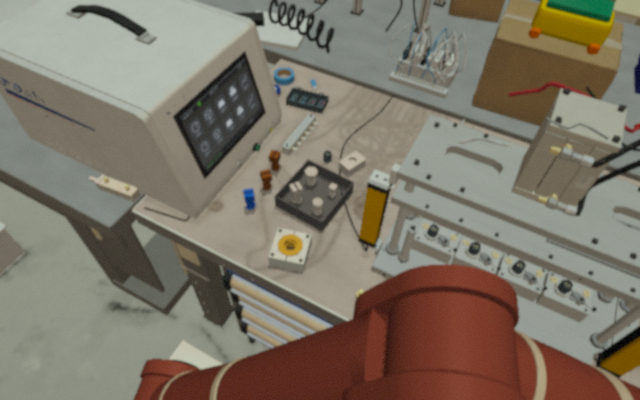

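View pics/top0.png

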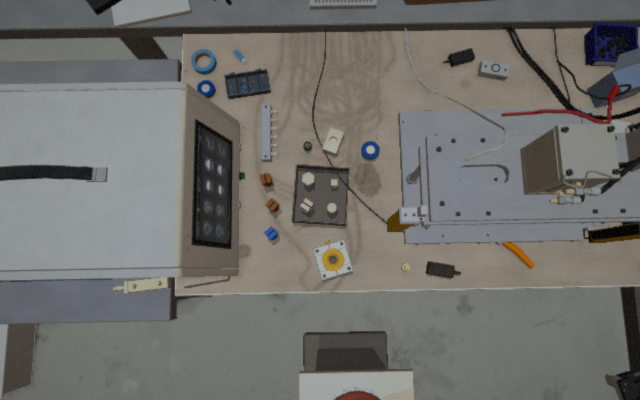

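View pics/wrist0.png

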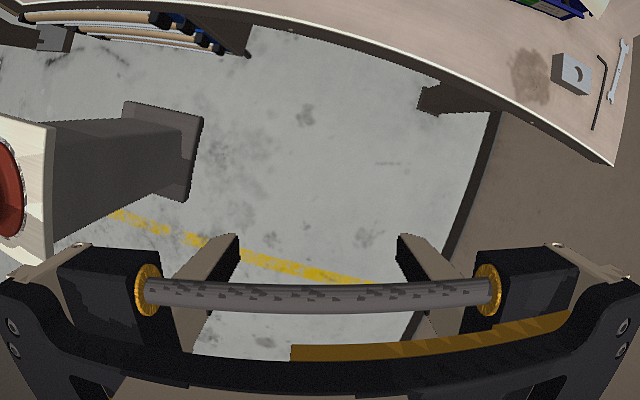

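```bash
cat > h.py <<'E'
import numpy as np, cv2
from scipy.spatial.transform import Rotation as R
from rig import env
def rot(q): return R.from_quat([q[1],q[2],q[3],q[0]]).as_matrix()
def towg(p,uv,z=None,d=None):
    K=p["mtx"];T=p["world_from_camera"]
    x=(uv[0]-K[0,2])/K[0,0];y=(uv[1]-K[1,2])/K[1,1]
    r=np.array([x,-y,-1.])
    if d is not None: return T[:3,:3]@(r*d)+T[:3,3]
    w=T[:3,:3]@r; s=(z-T[2,3])/w[2]; return T[:3,3]+s*w
def crop(p,x0,y0,x1,y1,s,name):
    im=p["frame"][y0:y1,x0:x1,::-1]
    cv2.imwrite("pics/"+name,cv2.resize(im,None,fx=s,fy=s,interpolation=cv2.INTER_CUBIC))
E
python3 - <<'E'
from h import *
p=env.read_camera("top")
for n in ["plug","bin","block","mouth","hex_plug","knob_plug","small_plug"]:
    for r in env.recognise(p,n)[:4]:
        b=r["box"];c=[(b[0]+b[2])/2,(b[1]+b[3])/2]
        d=p["range_z"][int(c[1]),int(c[0])]
        print(n,np.round(r["conf"],2),np.round(b,1),d,towg(p,c,d=d).round(4))
crop(p,280,150,370,285,4.4,"t1.png")
s=env.read_camera("scene"); crop(s,235,140,365,280,4.2,"s1.png")
for n in ["plug","bin","block","slot_end"]:
    for r in env.recognise(s,n)[:4]:
        b=r["box"];c=[(b[0]+b[2])/2,(b[1]+b[3])/2]
        d=s["range_z"][int(c[1]),int(c[0])]
        print(n,np.round(r["conf"],2),np.round(b,1),d,towg(s,c,d=d).round(4))
E
```

```text
plug 0.55 [265.8 227.  278.4 236.2] 1.2836931 [0.539  0.2258 0.0647]
plug 0.55 [257.5 173.2 272.  187.5] 1.3109431 [0.6853 0.247  0.0602]
plug 0.53 [265.7 200.6 278.6 211.9] 1.2962284 [0.6103 0.2257 0.0634]
bin 0.67 [293.2 163.  347.9 223.4] 1.367349 [ 6.56e-01  8.99e-02 -1.00e-04]
block 0.72 [314.  238.3 352.4 277.5] 1.3302035 [0.4653 0.0568 0.0075]
mouth 0.97 [309.8 241.4 351.5 276.8] 1.3384173 [ 0.4623  0.064  -0.0013]
knob_plug 0.63 [324.8 200.  338.1 217.6] 1.305874 [0.6013 0.0596 0.0537]
plug 0.77 [245.3 186.1 258.5 205.8] 1.2067116 [0.531  0.2146 0.0632]
plug 0.52 [267.1 151.4 278.4 171. ] 1.3112926 [0.6787 0.242  0.0442]
plug 0.47 [261.  169.2 271.2 190.7] 1.2596895 [0.6056 0.2182 0.0497]
bin 0.87 [273.9 162.  353.2 230.8] 1.2885275 [6.526e-01 9.360e-02 6.000e-04]
bin 0.34 [268.5 229.  312.7 270.4] 1.1729479 [0.4671 0.0607 0.0049]
block 0.83 [264.3 227.5 310.6 272.8] 1.1271986 [0.4422 0.0541 0.0434]
slot_end 0.71 [289.8 181.4 304.1 201.3] 1.2179482 [0.602  0.1177 0.0638]
slot_end 0.67 [263.3 170.2 269.4 187.6] 1.251275 [0.6035 0.2154 0.058 ]
slot_end 0.67 [271.9 149.8 278.8 170.5] 1.3069845 [0.6819 0.2349 0.0494]
slot_end 0.44 [244.  187.3 253.9 210.2] 1.2140968 [0.5257 0.2217 0.0527]
```

View pics/t1.png

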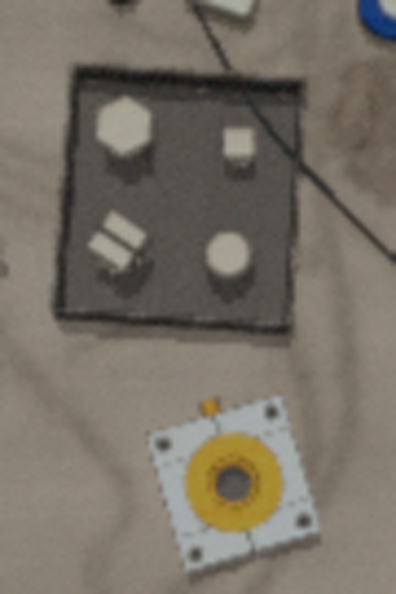

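View pics/s1.png

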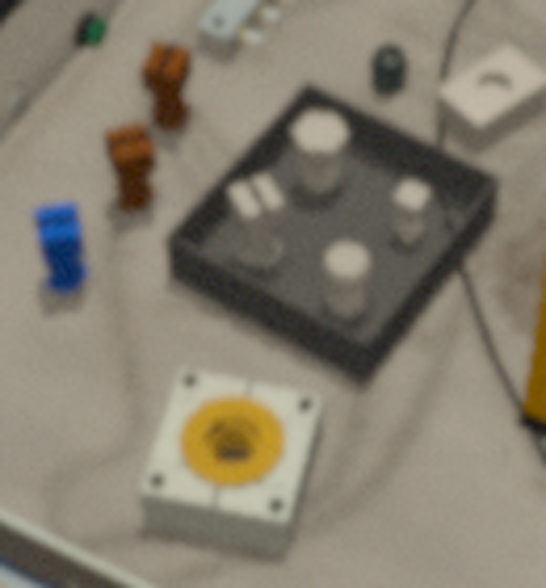

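```bash
python3 - <<'E'
from h import *
p=env.read_camera("top")
f=lambda x,y:(280+(x+.5)/4.4-.5,150+(y+.5)/4.4-.5)
bl=np.array([towg(p,f(*c),z=.04) for c in [(148,437),(279,398),(322,528),(188,573)]])
print(bl.round(4),bl.mean(0),np.linalg.norm(np.roll(bl,-1,0)-bl,axis=1))
a,b=[towg(p,f(*c),z=.04) for c in [(214,415),(251,545)]]
print("line yaw",np.degrees(np.arctan2(*(a-b)[1::-1])))
print("mouth",towg(p,f(234,483),z=.043))
hd=[towg(p,f(*c),z=.067) for c in [(101,227),(136,256),(117,240)]]
print("head",hd,np.degrees(np.arctan2(*(hd[0]-hd[1])[1::-1])))
# height map
v,u=np.mgrid[0:400,0:640];d=p["range_z"];K=p["mtx"];T=p["world_from_camera"]
P=np.stack([(u-K[0,2])/K[0,0]*d,-(v-K[1,2])/K[1,1]*d,-d],-1)@T[:3,:3].T+T[:3,3]
ok=d>0
for x in np.arange(.9,.1,-.05):
    print("%.2f"%x,[ (lambda m: round(float(P[m][:,2].max()),2) if m.any() else None)(ok&(abs(P[...,0]-x)<.025)&(abs(P[...,1]-y)<.025)) for y in np.arange(.3,-.75,-.05)])
E
```

```text
[[0.4903 0.1129 0.04  ]
 [0.5136 0.0286 0.04  ]
 [0.4306 0.0033 0.04  ]
 [0.4041 0.0889 0.04  ]] [0.45963689 0.05844007 0.04      ] [0.08751577 0.08674446 0.08959266 0.0894719 ]
line yaw 14.790789446033875
mouth [0.45994339 0.05865512 0.043     ]
head [array([0.62244304, 0.14024317, 0.067     ]), array([0.60339393, 0.11824257, 0.067     ]), array([0.61388998, 0.13017198, 0.067     ])] 49.11250575262708
0.90 [0.01, 0.04, 0.03, 0.01, 0.01, 0.01, 0.01, 0.01, 0.01, 0.06, 0.06, 0.06, 0.12, 0.06, 0.06, 0.05, 0.06, 0.05, 0.07, 0.08, 0.05]
0.85 [0.09, 0.03, 0.03, 0.01, 0.01, 0.03, 0.03, 0.01, 0.01, 0.06, 0.06, 0.06, 0.2, 0.19, 0.45, 0.44, 0.06, 0.06, 0.06, 0.17, 0.05]
0.80 [0.09, 0.04, 0.03, 0.04, 0.04, 0.03, 0.03, 0.03, 0.03, 0.06, 0.06, 0.09, 0.22, 0.28, 0.1, 0.42, 0.46, 0.46, 0.05, 0.33, None]
0.75 [0.09, 0.04, 0.02, 0.05, 0.05, 0.05, 0.01, 0.03, 0.03, 0.06, 0.06, None, 0.48, 0.36, None, None, 0.47, None, 0.41, None, None]
0.70 [0.08, 0.07, 0.01, 0.06, 0.06, 0.05, 0.05, 0.01, 0.01, 0.38, 0.37, 0.39, 0.5, 0.54, 0.54, 0.54, 0.49, 0.37, 0.41, None, None]
0.65 [0.08, 0.07, 0.06, 0.07, 0.07, 0
[... 777 characters left out ...]
0.01, 0.01, 0.01, 0.01, 0.01, 0.01, 0.0, 0.01, 0.01, 0.01, 0.01, 0.0, 0.0, 0.0, 0.0, 0.0, 0.01, 0.01]
0.30 [-0.78, -0.79, -0.78, -0.78, -0.78, -0.79, -0.78, -0.78, -0.78, -0.79, -0.78, -0.79, -0.79, -0.79, -0.79, -0.79, -0.79, -0.79, -0.79, -0.78, -0.78]
0.25 [-0.78, -0.79, -0.79, -0.79, -0.78, -0.79, -0.78, -0.78, -0.78, -0.79, -0.78, -0.79, -0.78, -0.79, -0.79, -0.78, -0.79, -0.78, -0.78, -0.79, -0.79]
0.20 [-0.78, -0.78, -0.78, -0.79, -0.78, -0.79, -0.79, -0.79, -0.79, -0.79, -0.79, -0.79, -0.79, -0.78, -0.78, -0.78, 0.35, 0.35, 0.32, -0.79, -0.78]
0.15 [-0.79, -0.78, -0.69, 0.01, 0.01, 0.01, 0.01, 0.01, 0.01, 0.01, -0.7, -0.78, -0.78, -0.79, -0.78, -0.79, -0.78, 0.35, 0.33, -0.79, -0.79]
```

>>> arm_command([
  [[13.7,-15,0,0,0,0,60],[27.4,-29.9,0,0,0,0,60],[27.4,-29.9,0,0,0,0,60],[27.4,-29.9,0,0,0,0,60],[27.4,-29.9,0,0,0,0,80],[27.4,-29.9,0,0,0,0,80],[27.4,-29.9,0,0,0,0,80],[27.4,-29.9,0,0,0,0,80],[27.4,-29.9,0,0,0,0,80],[27.4,-29.9,0,0,0,0,80],[27.4,-29.9,0,0,0,0,80],[39.1,-45.3,0,0,0,0,80]],
])

```text
clock: 1.85
tcp_pos: [0.3742, -0.2274, 0.2381]
tool_rot: [0.003, 0.991, 0.136, -0.0]
wrist_force: [1.6, -0.8, -0.3]
finger_gap: 0.684
```

>>> arm_command([
  [[9.5,-12.6,0,0,0,0,90],[9.5,-12.6,0,0,0,0,90],[9.5,-12.6,0,0,0,0,90],[9.5,-12.6,0,0,0,0,90],[16.2,-25.2,-2,0,0,-60,90],[16.2,-25.2,-2,0,0,-60,90],[16.2,-25.2,-2,0,0,-60,90],[16.2,-25.2,-2,0,0,-60,90],[16.2,-25.2,-2,0,0,-60,90],[16.2,-25.2,-2,0,0,-60,90],[16.2,-25.2,-2,0,0,-60,90],[16.2,-25.2,-2,0,0,-60,90]],
])

```text
clock: 2.85
tcp_pos: [0.4616, 0.0647, 0.2578]
tool_rot: [0.0, 0.8, 0.6, 0.0]
wrist_force: [-0.7, -1.2, 0.2]
finger_gap: 0.645
```

```bash
cat >> h.py <<'E'
def wray(p,uv):
    K=p["mtx"];x=(uv[0]-K[0,2])/K[0,0];y=(uv[1]-K[1,2])/K[1,1]
    t=np.hypot(x,y); s=np.sin(t)/t if t>1e-9 else 1.
    return np.array([x*s,-y*s,-np.cos(t)])
def wto(p,st,uv,z):
    T=p["tool_from_camera"];Rw=rot(st["tool_rot"])
    o=Rw@T[:3,3]+st["tcp_pos"]; r=Rw@(T[:3,:3]@wray(p,uv))
    return o+(z-o[2])/r[2]*r
def wproj(p,st,X):
    T=p["tool_from_camera"];Rw=rot(st["tool_rot"])
    c=T[:3,:3].T@(Rw.T@(np.array(X)-st["tcp_pos"])-T[:3,3])
    x,y,z=c[0],-c[1],-c[2];r=np.hypot(x,y);t=np.arctan2(r,z);K=p["mtx"]
    return K[0,2]+K[0,0]*t*x/r,K[1,2]+K[1,1]*t*y/r
def look(name,n="wrist"):
    st=env.state();p=env.read_camera(n);cv2.imwrite("pics/"+name,p["frame"][:,:,::-1]);return p,st
E
python3 - <<'E'
from h import *
p,st=look("w1.png")
print(st["tcp_pos"],st["tool_rot"],wproj(p,st,[.46,.0587,.043]),wproj(p,st,[.614,.13,.067]))
E
```

```text
[0.4616037  0.06465799 0.25781282] [2.32807001e-04 7.99788294e-01 6.00282116e-01 1.09789348e-04] (np.float64(317.97081174980104), np.float64(188.70621278815298)) (np.float64(432.06392110565497), np.float64(97.01313002992734))
```

View pics/w1.png

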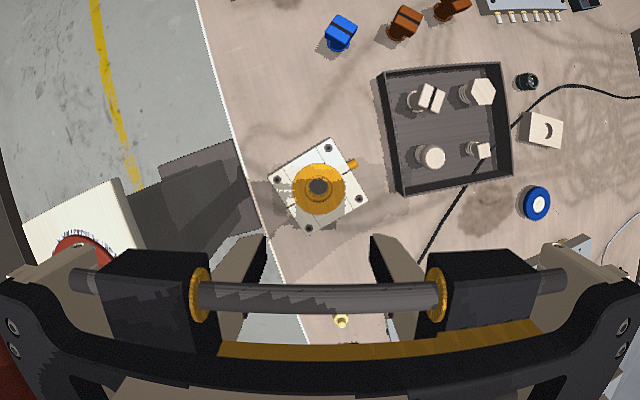

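```bash
python3 - <<'E'
from h import *
p,st=look("w2.png")
crop(p,375,55,520,200,5,"w2b.png");crop(p,260,130,375,240,6,"w2c.png")
for n in ["plug","mouth","block","slot_end"]:
    for r in env.recognise(p,n)[:4]: print(n,round(r["conf"],2),np.round(r["box"],1))
E
```

```text
plug 0.92 [386.9   4.4 421.2  38.6]
plug 0.83 [408.6  84.4 445.6 111.8]
plug 0.8 [432.4   0.7 471.9  22.3]
plug 0.66 [323.5  16.3 358.5  53.4]
mouth 0.69 [268.5 139.5 369.2 233.8]
block 0.72 [267.1 136.5 365.2 237.7]
slot_end 0.76 [326.2  14.9 360.8  52. ]
slot_end 0.74 [404.7  82.3 446.8 114. ]
slot_end 0.68 [388.6   5.9 421.   39.3]
slot_end 0.61 [434.5   0.7 470.7  23.7]
```

View pics/w2b.png

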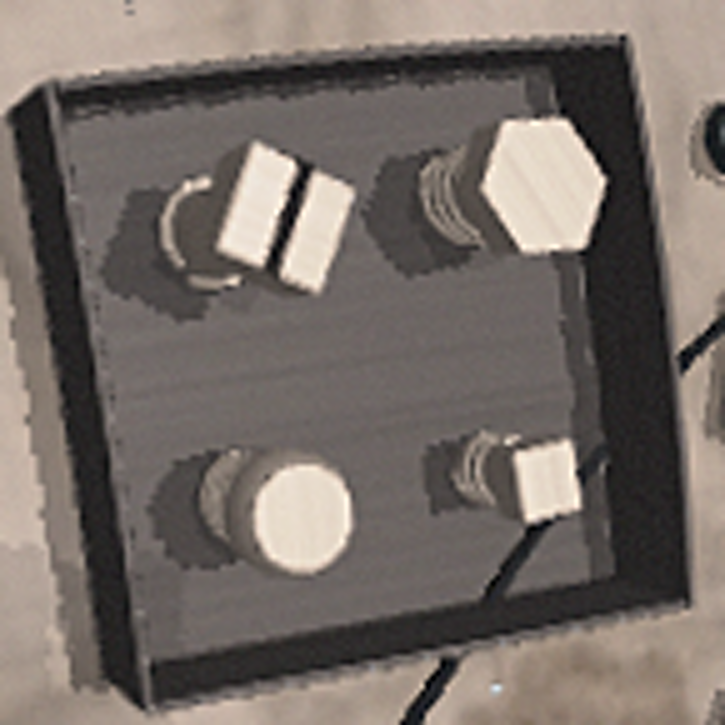

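View pics/w2c.png

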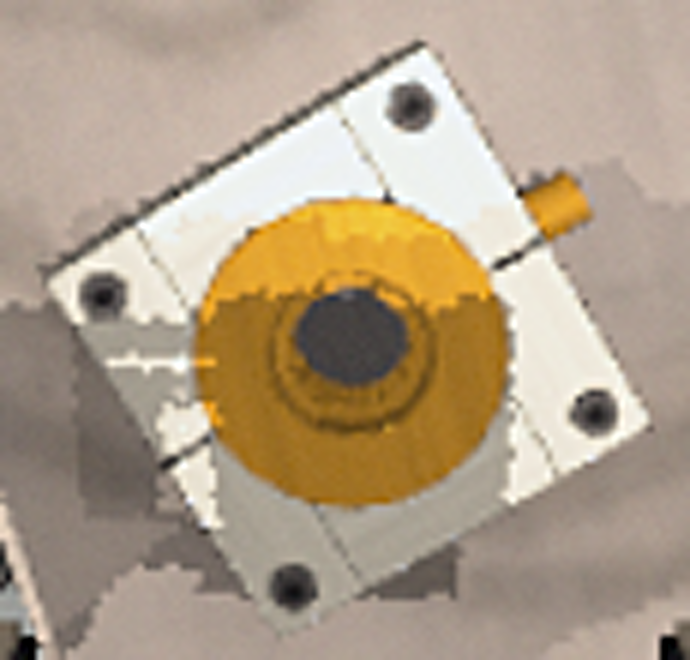

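```bash
python3 - <<'E'
from h import *
st=env.state(); p=env.read_camera("wrist")
g=lambda c:(375+(c[0]+.5)/5-.5,55+(c[1]+.5)/5-.5)
f=lambda c:(260+(c[0]+.5)/6-.5,130+(c[1]+.5)/6-.5)
h=np.array([wto(p,st,g(c),.067) for c in [(257,141),(356,188),(320,295),(217,250)]])
print(h.round(4),h.mean(0),np.linalg.norm(np.roll(h,-1,0)-h,axis=1))
ang=lambda v:np.degrees(np.arctan2(v[1],v[0]))
print("slot", ang(h[0]-h[3]),ang(h[1]-h[2]),90+ang(h[1]-h[0]))
L=[wto(p,st,f(c),.04) for c in [(550,238),(500,267),(212,438),(163,467)]]
print("line",ang(L[0]-L[3]),ang(L[1]-L[2]),(L[0]+L[3])/2)
m=wto(p,st,f((353,352)),.043);print("mouth",m)
bl=np.array([wto(p,st,f(c),.04) for c in [(427,42),(651,421),(285,632),(48,280)]]);print(bl.mean(0),np.linalg.norm(np.roll(bl,-1,0)-bl,axis=1))
E
```

```text
[[0.6118 0.146  0.067 ]
 [0.6328 0.1307 0.067 ]
 [0.6171 0.1088 0.067 ]
 [0.5953 0.1242 0.067 ]] [0.61423201 0.12741235 0.067     ] [0.02602419 0.02698041 0.02667212 0.02738106]
slot 53.0559723550702 54.41303622811335 53.90457194203165
line 14.46115657851236 14.54698216451951 [0.46033692 0.05826195 0.04      ]
mouth [0.46042547 0.05922873 0.043     ]
[0.46044924 0.05935316 0.04      ] [0.08905116 0.08755568 0.08801827 0.08883966]
```

>>> arm_command([
  [[10.3,12.9,2,0,0,-70,95],[10.3,12.9,4,0,0,-70,95],[10.3,12.9,9.8,0,0,-70,95],[10.3,12.9,9.8,0,0,-70,95],[10.3,12.9,9.8,0,0,-70,95],[10.3,12.9,9.8,0,0,-70,95],[10.3,12.9,9.8,0,0,-70,95],[10.3,12.9,9.8,0,0,-70,95],[10.3,12.9,9.8,0,0,-70,95],[10.3,12.9,9.8,0,0,-70,95],[10.3,12.9,9.8,0,0,-70,95],[10.3,12.9,9.8,0,0,-70,95]],
])

```text
clock: 4.2
tcp_pos: [0.6143, 0.1268, 0.1594]
tool_rot: [-0.0, 0.315, 0.949, -0.0]
wrist_force: [-0.5, -0.1, -0.1]
finger_gap: 0.624
```

```bash
python3 - <<'E'
from h import *
p,st=look("w3.png")
print(st["tcp_pos"],2*np.degrees(np.arctan2(st["tool_rot"][2],st["tool_rot"][1])),wproj(p,st,[.614,.1275,.067]),st["joint_positions"])
u,v=map(int,wproj(p,st,[.614,.1275,.067]))
crop(p,u-60,v-50,u+60,v+50,6,"w3b.png");print(u,v)
E
```

```text
[0.61434112 0.1268308  0.15939086] 143.23932267259184 (np.float64(318.530862153065), np.float64(212.6215407673753)) [ 0.15048616  0.74805207 -0.69056963  1.57344138  0.53433069  1.01686691
  0.23313825]
318 212
```

View pics/w3b.png

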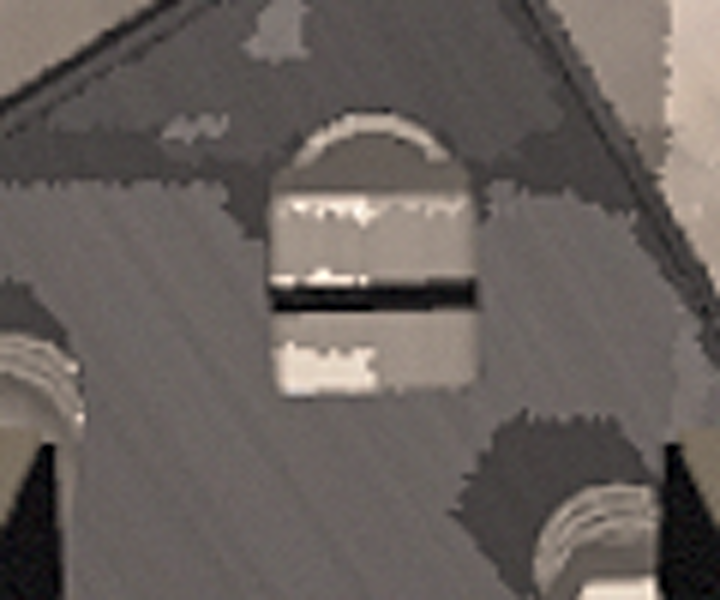

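View pics/w3.png

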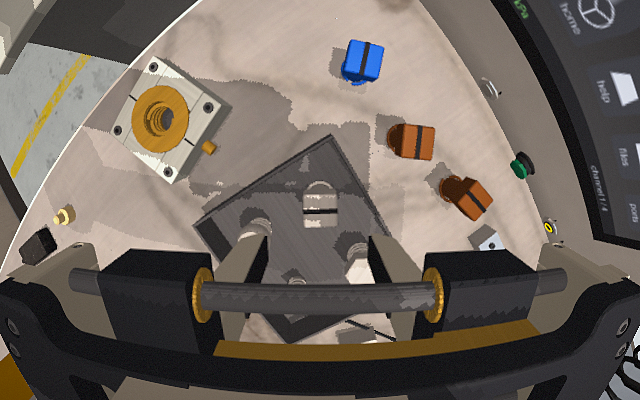

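```bash
python3 - <<'E'
from h import *
st=env.state(); p=env.read_camera("wrist")
f=lambda c:(258+(c[0]+.5)/6-.5,162+(c[1]+.5)/6-.5)
c=np.array([wto(p,st,f(x),.067) for x in [(271,191),(470,189),(476,392),(275,397)]])
print(c.mean(0),np.linalg.norm(np.roll(c,-1,0)-c,axis=1))
s=[wto(p,st,f(x),.067) for x in [(272,299),(475,292)]]
v=s[1]-s[0];print(np.degrees(np.arctan2(v[1],v[0])))
print(rot(st["tool_rot"]).T@(c.mean(0)-st["tcp_pos"])*100)
E
```

```text
[0.61326005 0.12937657 0.067     ] [0.02625214 0.02829074 0.02734603 0.02869615]
55.30701340424302
[0.23128244 0.13398528 9.25500742]
```

>>> arm_command([
  [[0.2,0.1,3,0,0,-1.5,95],[0.2,0.1,6,0,0,-1.5,95],[0.2,0.1,8.5,0,0,-1.5,95],[0.2,0.1,9.9,0,0,-1.5,95],[0.2,0.1,9.9,0,0,-1.5,95],[0.2,0.1,9.9,0,0,-1.5,255],[0.2,0.1,9.9,0,0,-1.5,255],[0.2,0.1,9.9,0,0,-1.5,255],[0.2,0.1,9.9,0,0,-1.5,255],[0.2,0.1,9.9,0,0,-1.5,255],[0.2,0.1,9.9,0,0,-1.5,255],[0.2,0.1,9.9,0,0,-1.5,255]],
])

```text
clock: 5.3
tcp_pos: [0.6138, 0.1292, 0.0616]
tool_rot: [0.001, 0.301, 0.954, 0.0]
wrist_force: [-0.3, -0.6, 3.5]
finger_gap: 0.303
```

>>> arm_command([
  [[0,0,-3,0,0,0,255],[0,0,-6,0,0,0,255],[0,0,-8,0,0,0,255],[0,0,-8.5,0,0,0,255],[2.5,-4,-8.5,0,0,7,255],[4.5,-7.4,-8.5,0,0,14,255],[6.5,-11,-8.5,0,0,21,255],[8.5,-14.6,-8.5,0,0,28,255],[8.5,-14.6,-8.5,0,0,35,255],[8.5,-14.6,-8.5,0,0,40.5,255],[8.5,-14.6,-8.5,0,0,40.5,255],[8.5,-14.6,-8.5,0,0,40.5,255]],
])

```text
clock: 6.3
tcp_pos: [0.4596, 0.0583, 0.1452]
tool_rot: [-0.0, 0.612, 0.791, -0.0]
wrist_force: [0.7, -0.9, -1.6]
finger_gap: 0.303
```

```bash
python3 - <<'E'
from h import *
p,st=look("w4.png")
print(st["tcp_pos"],st["wrist_force"],2*np.degrees(np.arctan2(st["tool_rot"][2],st["tool_rot"][1])),wproj(p,st,[.4603,.0589,.043]),wproj(p,st,st["tcp_pos"]+[0,0,.0054]),st["joint_positions"])
crop(p,220,120,420,270,4,"w4b.png")
E
```

```text
[0.45963606 0.05825493 0.14523066] [ 0.65439207 -0.9342726  -1.63361415] 104.58770641960233 (np.float64(319.3252345382684), np.float64(209.05964091819945)) (np.float64(318.8248702008378), np.float64(267.2777788667272)) [ 0.19745606  0.51214217 -0.53164951  2.04514846  0.4028828   0.6865077
 -0.34029569]
```

View pics/w4b.png

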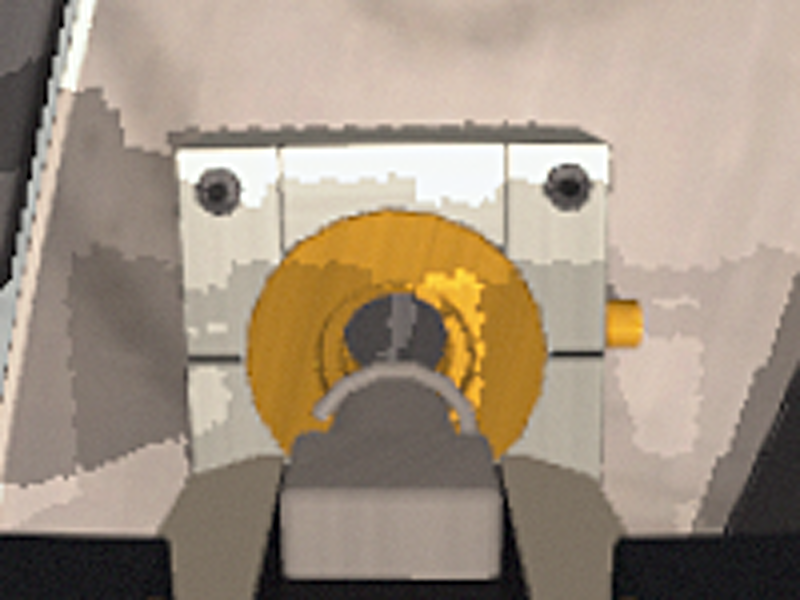

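```bash
python3 - <<'E'
from h import *
st=env.state(); p=env.read_camera("wrist")
f=lambda c:(220+(c[0]+.5)/4-.5,120+(c[1]+.5)/4-.5)
z=st["tcp_pos"][2]
for nm,c,dz in [("head front L",(283,489),.0054),("head front R",(500,489),.0054),("head mid",(391,489),.0054),("bot front",(395,365),-.0586+.0035),("bottom L",(318,412),-.055),("bottom R",(473,425),-.055)]:
    X=wto(p,st,f(c),z+dz); print(nm,(rot(st["tool_rot"]).T@(X-st["tcp_pos"])*1000).round(1))
for c,zz in [((397,355),.043),((215,357),.04),((578,353),.04)]:
    print(wto(p,st,f(c),zz))
crop(p,280,225,360,285,8,"w5.png")
E
```

```text
head front L [ 13.8 -14.   -5.4]
head front R [13.8 12.6 -5.4]
head mid [13.9 -0.7 -5.4]
bot front [12.4 -0.1 55.1]
bottom L [  4.  -13.2  55. ]
bottom R [ 1.7 13.3 55. ]
[0.46006506 0.05964296 0.043     ]
[0.42301713 0.04865471 0.04      ]
[0.49737556 0.06892538 0.04      ]
```

View pics/w5.png

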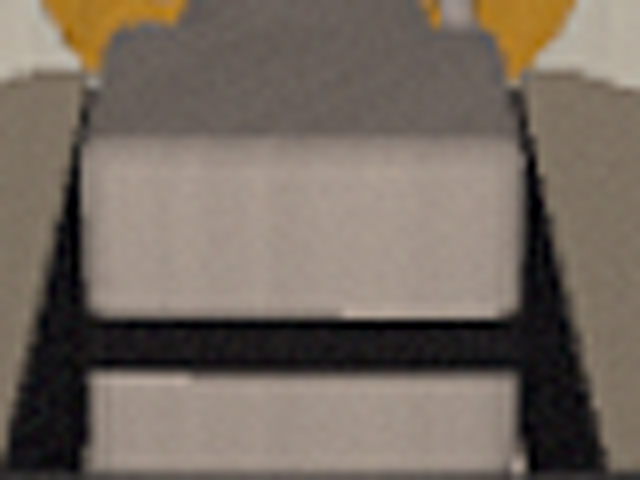

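>>> arm_command([
  [[0.05,0.08,2,0,0,0,255],[0.05,0.08,3.5,0,0,0,255],[0.05,0.08,3.9,0,0,0,255],[0.05,0.08,3.9,0,0,0,255],[0.05,0.08,3.9,0,0,0,255]],
])

```text
clock: 6.82
tcp_pos: [0.4608, 0.0594, 0.1067]
tool_rot: [-0.0, 0.612, 0.791, 0.0]
wrist_force: [-0.5, -0.4, -1.0]
finger_gap: 0.299
```

```bash
python3 - <<'E'
from h import *
p,st=look("w6.png")
print(st["tcp_pos"],st["wrist_force"],2*np.degrees(np.arctan2(st["tool_rot"][2],st["tool_rot"][1])),wproj(p,st,[.4602,.059,.043]))
crop(p,230,180,410,300,4.4,"w6b.png")
s=env.read_camera("scene"); crop(s,235,180,345,280,6,"s6.png")
t=env.read_camera("top"); crop(t,290,210,380,290,7,"t6.png")
E
```

```text
[0.46078998 0.05935577 0.10670481] [-0.51537193 -0.41782482 -1.04415486] 104.49226700442337 (np.float64(317.4941803195638), np.float64(224.49991771670042))
```

View pics/w6b.png

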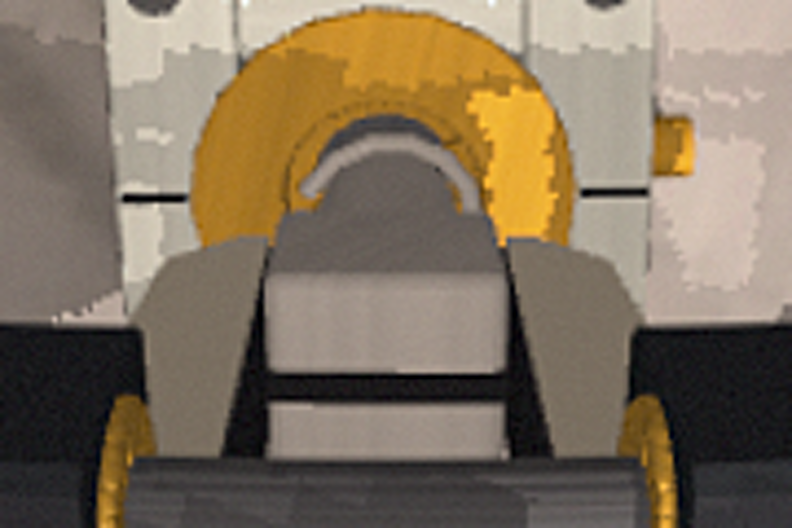

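View pics/s6.png

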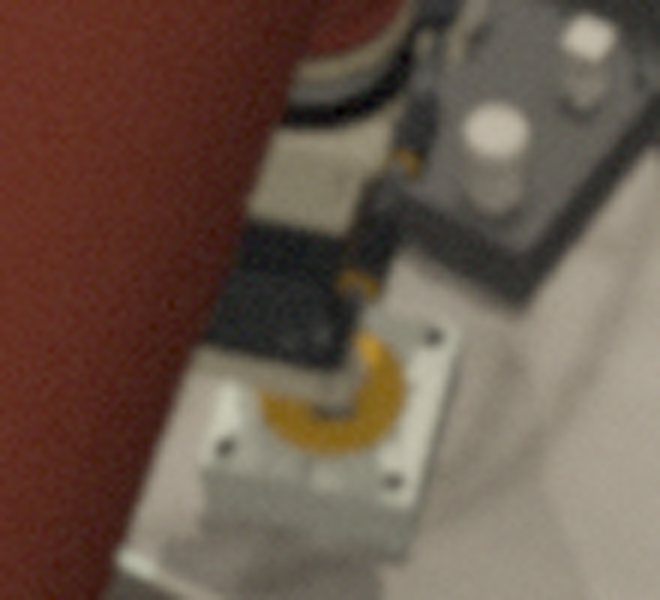

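>>> arm_command([
  [[-0.02,-0.07,0.2,0,0,0,255],[-0.02,-0.07,0.4,0,0,0,255],[-0.02,-0.07,0.6,0,0,0,255],[-0.02,-0.07,0.8,0,0,0,255],[-0.02,-0.07,0.9,0,0,0,255],[-0.02,-0.07,0.9,0,0,0,255]],
])

```text
clock: 7.47
tcp_pos: [0.4597, 0.0587, 0.0974]
tool_rot: [-0.0, 0.613, 0.79, -0.0]
wrist_force: [-0.7, -0.6, -0.9]
finger_gap: 0.299
```

>>> arm_command([
  [[0,0.04,0.1,0,0,0,255],[0,0.04,0.2,0,0,0,255],[0,0.04,0.3,0,0,0,255],[0,0.04,0.4,0,0,0,255],[0,0.04,0.5,0,0,0,255],[0,0.04,0.5,0,0,0,255]],
])

```text
clock: 7.97
tcp_pos: [0.4602, 0.0588, 0.0925]
tool_rot: [-0.0, 0.613, 0.79, -0.0]
wrist_force: [-0.5, -0.3, -1.4]
finger_gap: 0.298
```

Lower end about 9.1 mm below the mouth; no contact yet. Feeling for the first thread.

>>> arm_command([
  [[0,0,0.05,0,0,0,255],[0,0,0.05,0,0,0,255],[0,0,0.1,0,0,0,255],[0,0,0.1,0,0,0,255]],
])

```text
clock: 8.3
tcp_pos: [0.4603, 0.0588, 0.0917]
tool_rot: [0.0, 0.613, 0.79, 0.0]
wrist_force: [0.4, 0.6, -1.2]
finger_gap: 0.3
```

>>> arm_command([
  [[0,0,0.05,0,0,0,255],[0,0,0.05,0,0,0,255],[0,0,0.1,0,0,0,255],[0,0,0.1,0,0,0,255]],
])

```text
clock: 8.63
tcp_pos: [0.4604, 0.0588, 0.0914]
tool_rot: [0.0, 0.613, 0.79, 0.0]
wrist_force: [-1.8, -0.2, 7.7]
finger_gap: 0.302
```

>>> arm_command([
  [[0,0,0,0,0,-4,255],[0,0,-0.02,0,0,-8,255],[0,0,-0.03,0,0,-12,255],[0,0,-0.03,0,0,-12,255]],
])

```text
clock: 8.97
tcp_pos: [0.4608, 0.059, 0.0918]
tool_rot: [0.001, 0.526, 0.851, 0.001]
wrist_force: [-1.4, -0.8, 7.0]
finger_gap: 0.299
```

>>> arm_command([
  [[0,0,0,0,0,-4,255],[0,0,-0.02,0,0,-8,255],[0,0,-0.04,0,0,-12,255],[0,0,-0.04,0,0,-12,255]],
])

```text
clock: 9.3
tcp_pos: [0.4612, 0.0589, 0.0921]
tool_rot: [0.001, 0.434, 0.901, 0.001]
wrist_force: [-0.6, -0.5, 4.9]
finger_gap: 0.298
```

>>> arm_command([
  [[0.02,-0.03,0,0,0,-4,255],[0.02,-0.03,0,0,0,-8,255],[0.02,-0.03,-0.02,0,0,-12,255],[0.02,-0.03,-0.02,0,0,-12,255]],
])

```text
clock: 9.63
tcp_pos: [0.4611, 0.0585, 0.092]
tool_rot: [0.001, 0.338, 0.941, 0.001]
wrist_force: [1.5, -0.2, 3.5]
finger_gap: 0.298
```

>>> arm_command([
  [[0,0,0,0,0,-3,255],[0,0,-0.02,0,0,-6,255],[0,0,-0.03,0,0,-9,255],[0,0,-0.03,0,0,-9,255]],
])

```text
clock: 9.97
tcp_pos: [0.4594, 0.0585, 0.0915]
tool_rot: [-0.001, 0.264, 0.964, -0.0]
wrist_force: [-0.3, -0.1, -1.6]
finger_gap: 0.298
```

>>> arm_command([
  [[0,0,0.1,0,0,0,255],[0,0,0.2,0,0,0,255],[0,0,0.3,0,0,0,255],[0,0,0.3,0,0,0,255]],
])

```text
clock: 10.3
tcp_pos: [0.4596, 0.0587, 0.0886]
tool_rot: [-0.0, 0.264, 0.965, -0.0]
wrist_force: [0.2, 0.6, -1.4]
finger_gap: 0.301
```

>>> arm_command([
  [[0,0,0.1,0,0,0,255],[0,0,0.2,0,0,0,255],[0,0,0.2,0,0,0,255]],
])

```text
clock: 10.55
tcp_pos: [0.4598, 0.0588, 0.0867]
tool_rot: [-0.0, 0.264, 0.965, -0.0]
wrist_force: [0.2, 0.1, -1.1]
finger_gap: 0.3
```

>>> arm_command([
  [[0,0,0.05,0,0,0,255],[0,0,0.1,0,0,0,255],[0,0,0.1,0,0,0,255]],
])

```text
clock: 10.8
tcp_pos: [0.4599, 0.0588, 0.0864]
tool_rot: [0.0, 0.263, 0.965, -0.0]
wrist_force: [-1.6, 0.2, 3.8]
finger_gap: 0.299
```

```bash
python3 - <<'E'
from h import *
p,st=look("w7.png")
print(st["tcp_pos"],st["joint_positions"].round(3),st["wrist_force"],st["torque"])
crop(p,230,180,410,300,4.4,"w7b.png")
E
```

```text
[0.45987829 0.05882664 0.0864036 ] [ 0.269  0.655 -0.665  2.095  0.702  0.623  0.149] [-1.57207052  0.1926862   3.80526649] [-0.14126004  0.12122503 -0.0270345 ]
```

View pics/w7b.png

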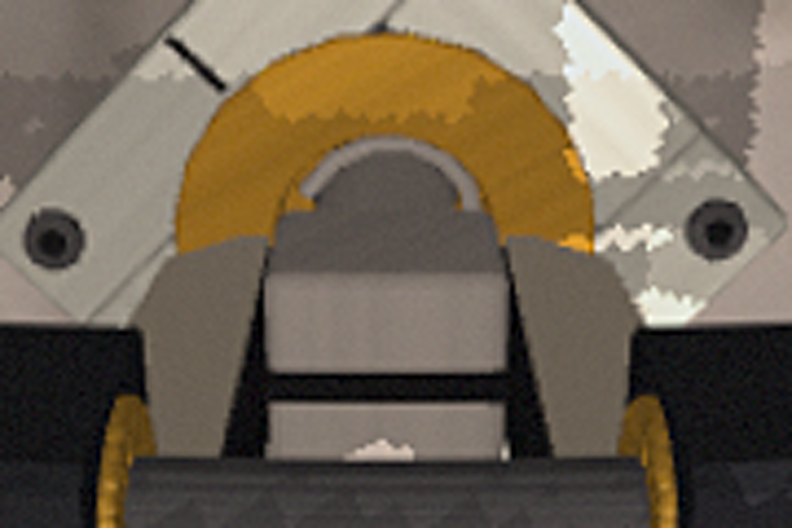

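```bash
python3 - <<'E'
from h import *
st=env.state();p=env.read_camera("wrist")
Rw=rot(st["tool_rot"]);C=np.array([.4602,.059,.043])
cv=lambda X:(lambda u,v:((u+.5-230)*4.4,(v+.5-180)*4.4))(*wproj(p,st,X))
for r in (.032,.016):
    for a in (-90,-45,0,45,90):
        v=Rw@np.array([np.cos(np.radians(a)),np.sin(np.radians(a)),0])
        print(r,a,np.round(cv(C+r*v),0))
t=st["tcp_pos"]
for z in (.0,.0035,.010,.04):
  for r in (.011,.015):
    print("plug z",z,r,np.round(cv(t+Rw@np.array([r,0,.0586-z])),0),np.round(cv(t+Rw@np.array([0,r,.0586-z])),0))
im=p["frame"][180:300,230:410,::-1]
im=cv2.resize(im,None,fx=4.4,fy=4.4,interpolation=cv2.INTER_CUBIC)
for r in (.032,.016):
    for a in range(-90,91,5):
        v=Rw@np.array([np.cos(np.radians(a)),np.sin(np.radians(a)),0]);x,y=cv(C+r*v);cv2.circle(im,(int(x),int(y)),2,(0,0,255),-1)
cv2.imwrite("pics/w8.png",im)
E
```

```text
0.032 -90 [178. 243.]
0.032 -45 [235.  96.]
0.032 0 [392.  32.]
0.032 45 [549.  96.]
0.032 90 [606. 243.]
0.016 -90 [284. 244.]
0.016 -45 [315. 171.]
0.016 0 [392. 140.]
0.016 45 [470. 171.]
0.016 90 [500. 244.]
plug z 0.0 0.011 [390. 143.] [459. 209.]
plug z 0.0 0.015 [390. 118.] [484. 209.]
plug z 0.0035 0.011 [390. 149.] [460. 217.]
plug z 0.0035 0.015 [390. 124.] [486. 217.]
plug z 0.01 0.011 [390. 162.] [462. 231.]
plug z 0.01 0.015 [390. 136.] [489. 231.]
plug z 0.04 0.011 [391. 230.] [474. 308.]
plug z 0.04 0.015 [391. 200.] [505. 308.]
```

View pics/w8.png

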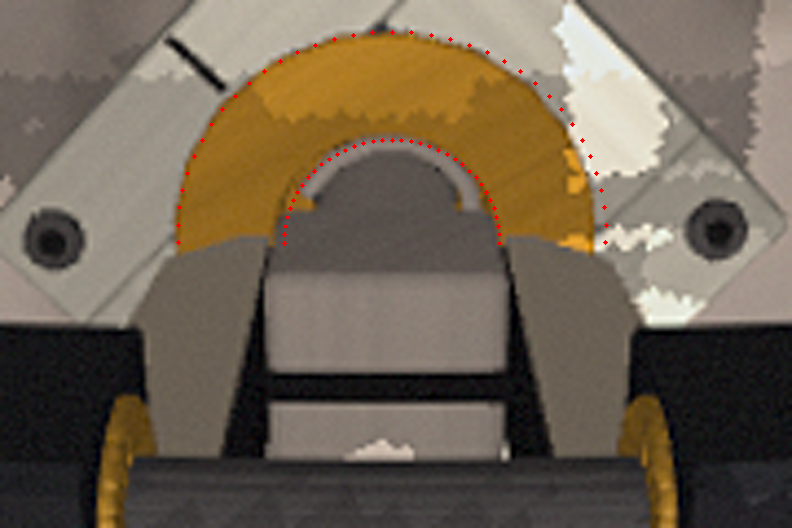

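>>> arm_command([
  [[0,0,0.02,0,0,6,255],[0,0,0.05,0,0,12,255],[0,0,0.07,0,0,18,255],[0,0,0.09,0,0,24,255],[0,0,0.12,0,0,30,255],[0,0,0.12,0,0,30,255]],
])

```text
clock: 11.4
tcp_pos: [0.4606, 0.0596, 0.0853]
tool_rot: [0.001, 0.505, 0.863, 0.001]
wrist_force: [-2.1, 1.9, 5.3]
finger_gap: 0.299
```

>>> arm_command([
  [[0,0,0.03,0,0,7,255],[0,0,0.05,0,0,14,255],[0,0,0.08,0,0,21,255],[0,0,0.11,0,0,28,255],[0,0,0.14,0,0,35,255],[0,0,0.16,0,0,42,255],[0,0,0.19,0,0,49,255],[0,0,0.22,0,0,56,255],[0,0,0.25,0,0,63,255],[0,0,0.27,0,0,70,255],[0,0,0.27,0,0,70,255]],
])

```text
clock: 12.32
tcp_pos: [0.4612, 0.0594, 0.0825]
tool_rot: [0.0, 0.908, 0.419, 0.002]
wrist_force: [1.1, 0.5, 4.8]
finger_gap: 0.302
```

>>> arm_command([
  [[-0.05,-0.02,0.03,0,0,7,255],[-0.05,-0.02,0.05,0,0,14,255],[-0.05,-0.02,0.08,0,0,21,255],[-0.05,-0.02,0.11,0,0,28,255],[-0.05,-0.02,0.14,0,0,35,255],[-0.05,-0.02,0.16,0,0,42,255],[-0.05,-0.02,0.19,0,0,49,255],[-0.05,-0.02,0.22,0,0,56,255],[-0.05,-0.02,0.25,0,0,63,255],[-0.05,-0.02,0.27,0,0,70,255],[-0.05,-0.02,0.27,0,0,70,255]],
])

```text
clock: 13.23
tcp_pos: [0.4602, 0.0574, 0.0798]
tool_rot: [0.0, 0.984, -0.178, 0.001]
wrist_force: [0.2, -1.3, 7.6]
finger_gap: 0.297
```

```bash
python3 - <<'E'
from h import *
p,st=look("w9.png")
print(st["tcp_pos"],st["joint_positions"].round(3),st["wrist_force"],st["torque"],2*np.degrees(np.arctan2(st["tool_rot"][2],st["tool_rot"][1])))
E
```

```text
[0.46024823 0.0574198  0.07983905] [-0.284  0.588  0.163  2.117 -0.205  0.45  -1.893] [ 0.18728479 -1.27454079  7.57424579] [-0.27601504  0.01750877 -0.01316221] -20.547277538989565
```

View pics/w9.png

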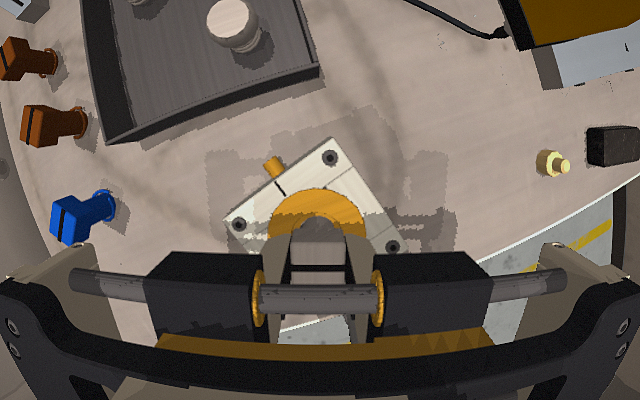

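>>> arm_command([
  [[0,0,-0.03,0,0,0,95],[0,0,-0.03,0,0,0,95],[0,0,-0.03,0,0,0,95],[0,0,-0.03,0,0,0,95],[-0.04,-0.12,-0.03,0,0,0,95],[-0.04,-0.12,-0.03,0,0,-7,95],[-0.04,-0.12,-0.03,0,0,-14,95],[-0.04,-0.12,-0.03,0,0,-21,95],[-0.04,-0.12,-0.03,0,0,-28,95],[-0.04,-0.12,-0.03,0,0,-35,95],[-0.04,-0.12,-0.03,0,0,-42,95],[-0.04,-0.12,-0.03,0,0,-49,95]],
])

```text
clock: 14.28
tcp_pos: [0.4593, 0.0599, 0.0795]
tool_rot: [-0.0, 0.968, 0.249, -0.0]
wrist_force: [0.5, -0.1, 0.1]
finger_gap: 0.625
```

```bash
python3 - <<'E'
from h import *
p,st=look("w10.png")
print(st["tcp_pos"],st["joint_positions"].round(3),st["wrist_force"],2*np.degrees(np.arctan2(st["tool_rot"][2],st["tool_rot"][1])))
crop(p,230,180,410,300,4.4,"w10b.png")
E
```

```text
[0.45934562 0.05987368 0.07945579] [-0.127  0.583 -0.073  2.113  0.092  0.449 -1.338] [ 0.52721258 -0.09796087  0.11238693] 28.84269938163193
```

View pics/w10b.png

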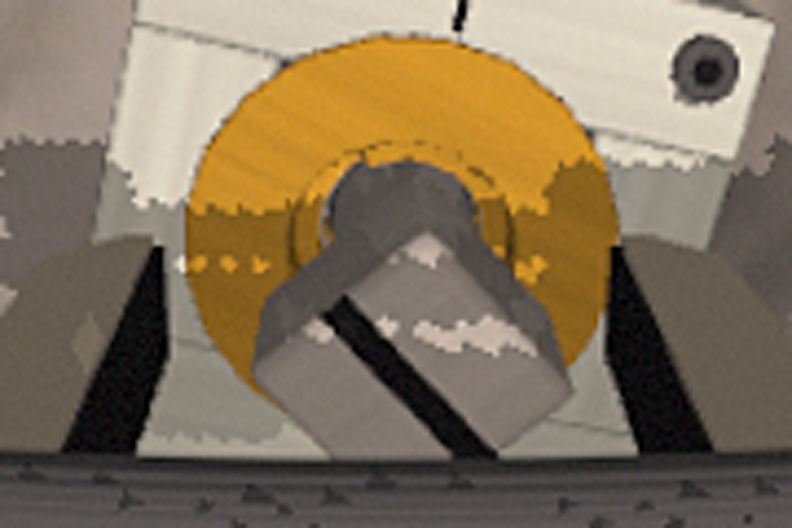

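>>> arm_command([
  [[0.03,0.09,0,0,0,-7,95],[0.03,0.09,0,0,0,-14,95],[0.03,0.09,0,0,0,-21,95],[0.03,0.09,0,0,0,-28,95],[0.03,0.09,0,0,0,-35,95],[0.03,0.09,0,0,0,-42,95],[0.03,0.09,0,0,0,-49,95],[0.03,0.09,0,0,0,-56,95],[0.03,0.09,0,0,0,-63,95],[0.03,0.09,0,0,0,-70,95],[0.03,0.09,0,0,0,-77,95],[0.03,0.09,0,0,0,-77,95]],
])

```text
clock: 15.33
tcp_pos: [0.4599, 0.0588, 0.0793]
tool_rot: [-0.0, 0.606, 0.796, -0.0]
wrist_force: [-0.1, 0.8, -0.3]
finger_gap: 0.624
```

>>> arm_command([
  [[0,0,0,0,0,-7,95],[0,0,0,0,0,-14,95],[0,0,0,0,0,-21,95],[0,0,0,0,0,-28,95],[0,0,0,0,0,-35,95],[0,0,0,0,0,-42,95],[0,0,0,0,0,-49,95],[0,0,0,0,0,-54,95],[0,0,0,0,0,-54,95],[0,0,0,0,0,-54,95]],
])

```text
clock: 16.17
tcp_pos: [0.46, 0.059, 0.0794]
tool_rot: [-0.0, 0.181, 0.983, 0.0]
wrist_force: [-0.2, -0.2, 0.6]
finger_gap: 0.625
```

```bash
python3 - <<'E'
from h import *
p,st=look("w11.png")
print(st["tcp_pos"],st["joint_positions"].round(3),st["wrist_force"],2*np.degrees(np.arctan2(st["tool_rot"][2],st["tool_rot"][1])))
crop(p,230,180,410,300,4.4,"w11b.png")
E
```

```text
[0.45999159 0.05904872 0.07937702] [ 0.293  0.683 -0.707  2.099  0.762  0.635  0.259] [-0.24541447 -0.2392636   0.60845493] 159.1379822354614
```

View pics/w11b.png

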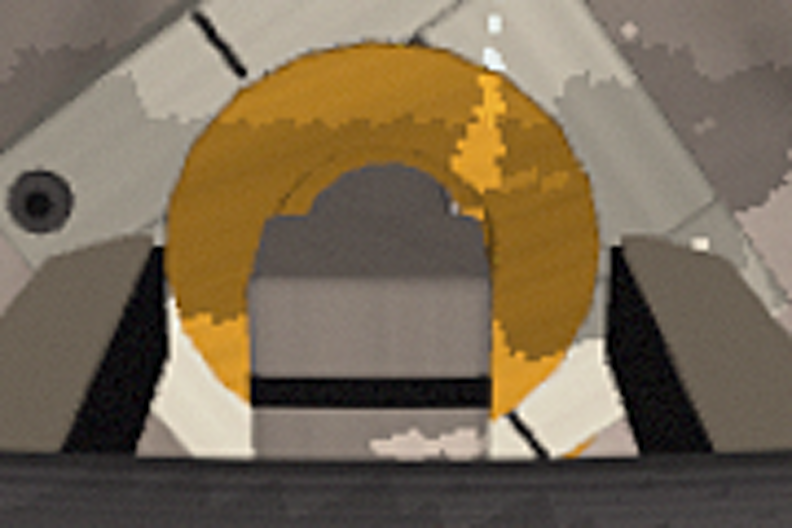

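>>> arm_command([
  [[0,-0.1,0,0,0,0,95],[0,-0.1,0,0,0,0,255],[0,-0.1,0,0,0,0,255],[0,-0.1,0,0,0,0,255],[0,-0.1,0,0,0,0,255],[0,-0.1,0,0,0,0,255],[0,-0.1,0,0,0,0,255],[0,-0.1,0,0,0,0,255]],
])

```text
clock: 16.88
tcp_pos: [0.4598, 0.0581, 0.0796]
tool_rot: [-0.0, 0.179, 0.984, -0.0]
wrist_force: [-0.6, -0.4, 0.8]
finger_gap: 0.292
```

>>> arm_command([
  [[0,0,0.05,0,0,7,255],[0,0,0.08,0,0,14,255],[0,0,0.11,0,0,21,255],[0,0,0.14,0,0,28,255],[0,0,0.17,0,0,35,255],[0,0,0.19,0,0,42,255],[0,0,0.22,0,0,49,255],[0,0,0.25,0,0,56,255],[0,0,0.28,0,0,63,255],[0,0,0.3,0,0,70,255],[0,0,0.3,0,0,70,255]],
])

```text
clock: 17.8
tcp_pos: [0.4604, 0.0588, 0.0769]
tool_rot: [0.0, 0.711, 0.703, 0.001]
wrist_force: [0.4, 1.0, 1.0]
finger_gap: 0.302
```

>>> arm_command([
  [[0,0,0.05,0,0,7,255],[0,0,0.08,0,0,14,255],[0,0,0.11,0,0,21,255],[0,0,0.14,0,0,28,255],[0,0,0.17,0,0,35,255],[0,0,0.19,0,0,42,255],[0,0,0.22,0,0,49,255],[0,0,0.25,0,0,56,255],[0,0,0.28,0,0,63,255],[0,0,0.3,0,0,70,255],[0,0,0.3,0,0,70,255]],
])

```text
clock: 18.72
tcp_pos: [0.461, 0.0588, 0.0741]
tool_rot: [-0.0, 0.986, 0.169, 0.001]
wrist_force: [1.7, 1.4, 3.5]
finger_gap: 0.297
```

>>> arm_command([
  [[-0.03,0,0.03,0,0,7,255],[-0.05,0,0.05,0,0,14,255],[-0.05,0,0.08,0,0,21,255],[-0.05,0,0.11,0,0,28,255],[-0.05,0,0.14,0,0,35,255],[-0.05,0,0.16,0,0,42,255],[-0.05,0,0.19,0,0,49,255],[-0.05,0,0.19,0,0,50,255],[-0.05,0,0.19,0,0,50,255],[-0.05,0,0.19,0,0,50,255]],
])

```text
clock: 19.55
tcp_pos: [0.4601, 0.0568, 0.0723]
tool_rot: [0.0, 0.965, -0.261, 0.001]
wrist_force: [1.6, -2.6, 6.1]
finger_gap: 0.301
```

```bash
python3 - <<'E'
from h import *
p,st=look("w12.png")
print(st["tcp_pos"],st["joint_positions"].round(3),st["joint_velocities"].round(3),st["wrist_force"],st["finger_gap"],2*np.degrees(np.arctan2(st["tool_rot"][2],st["tool_rot"][1])))
crop(p,230,180,410,300,4.4,"w12b.png")
# head top height from wrist range near head
T=p["tool_from_camera"];Rw=rot(st["tool_rot"])
for uv in [(310,250),(318,252),(326,250),(318,258)]:
    d=p["range_z"][uv[1],uv[0]]; r=wray(p,uv); c=r/(-r[2])*d
    X=Rw@(T[:3,:3]@c+T[:3,3])+st["tcp_pos"]; print(uv,d,X.round(4))
E
```

```text
[0.46013749 0.05684302 0.07229149] [-0.306  0.605  0.199  2.124 -0.267  0.434 -1.999] [ 0.005 -0.002 -0.005 -0.     0.002 -0.001  0.003] [ 1.55953346 -2.63577382  6.14075016] 0.30080214648203696 -30.280861978876516
(310, 250) 0.15207222 [0.4694 0.0552 0.0773]
(318, 252) 0.15220091 [0.4665 0.0523 0.0775]
(326, 250) 0.15137209 [0.4657 0.0482 0.078 ]
(318, 258) 0.1527858 [0.4638 0.0539 0.0777]
```

View pics/w12b.png

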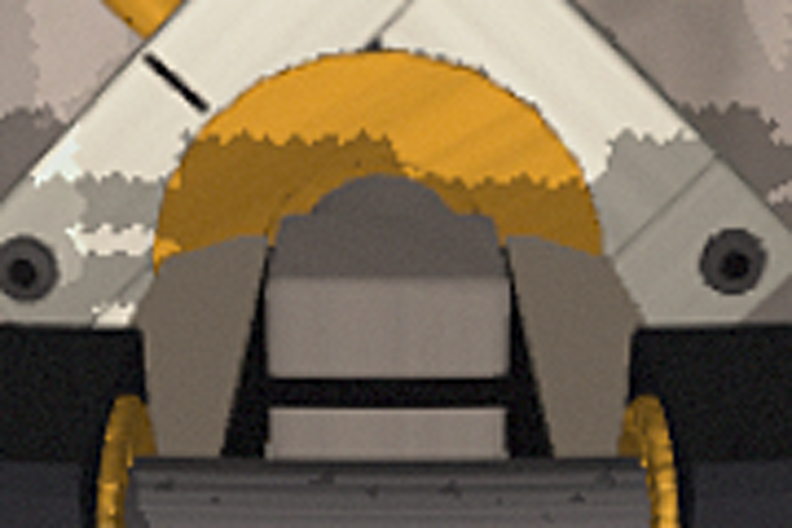

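>>> arm_command([
  [[-0.02,-0.04,0,0,0,0,255],[-0.05,-0.09,0,0,0,0,255],[-0.05,-0.09,0,0,0,0,255],[-0.05,-0.09,0,0,0,0,255],[-0.05,-0.09,0,0,0,0,255],[-0.05,-0.09,0,0,0,0,255]],
])

```text
clock: 20.1
tcp_pos: [0.4601, 0.0573, 0.0722]
tool_rot: [0.001, 0.965, -0.261, 0.001]
wrist_force: [0.4, -2.2, 6.0]
finger_gap: 0.301
```

```bash
python3 - <<'E'
from h import *
p,st=look("w13.png")
print(st["tcp_pos"],abs(st["joint_velocities"]).max(),st["wrist_force"],st["finger_gap"])
T=p["tool_from_camera"];Rw=rot(st["tool_rot"])
for uv in [(310,250),(318,252),(326,250)]:
    d=p["range_z"][uv[1],uv[0]]; r=wray(p,uv); c=r/(-r[2])*d
    print((Rw@(T[:3,:3]@c+T[:3,3])+st["tcp_pos"]).round(4))
print(env.finish_job())
E
```

```text
[0.46010861 0.05730765 0.07221418] 0.0024804012469368053 [ 0.4238642  -2.1718591   5.95156947] 0.3005828773798209
[0.4693 0.0557 0.0771]
[0.4665 0.0528 0.0775]
[0.4654 0.0488 0.0774]
the job is handed in; nothing more can be done
None
```

I took the steel slotted square plug from the bin and set it in the bush with the slot on the scribed line. It touched the first thread with its lower end about 10 mm below the mouth.

I turned it anticlockwise about 45° until the pressing force vanished. I let it down until it touched again at about 15 mm below the mouth. I then turned it clockwise 360° (170° + 190°, with one regrip at half a turn) and handed in at 20.1 s while still gripping the head.

**Last checks:**
- The head top was at z ≈ 77.4 mm, which puts the lower end about 29.6 mm below the mouth. That is inside the 25.5–32 mm band, though deeper than the nominal 28 mm.
- The gripper was closed on the head with an opening of about 28 mm, and the arm was at rest.
- The downward push was about 6 N, with about 2 N of side force.

**Disagreement:** at the end the gripper stood about 1.5 mm off the measured bush axis in y. Camera estimates of the bush centre differed between views by about 1 mm. Both are within the allowed 4 mm.

I touched none of the other parts on purpose, but I did not measure their positions again before handing in.

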